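# Start the brass wing screw square with the T-handled driver

### The arm

A 6-joint arm with a two-finger parallel gripper is mounted at the origin on a cart in front of the work surface, level with it; the furniture and walls round the work are solid. World frame = base frame: x ahead of the robot, y to its left, z up, the work surface at z = 0. Lengths are in m, angles in rad, forces in N, time in s.
With the tool pointing down it reaches from about 0.3 to 0.875 m from the base axis. Payload 6.4 kg.
Tool frame: the origin (TCP) lies midway between the tips of the shut fingers; the grasp point (between the pads) lies ctrl.grip_depth behind it (ctrl.grip_depth is the distance from the TCP to the grasp point, in m); x points along the fingers, y is the direction in which the jaws open and shut, and the axes are right-handed (so a half turn about x gives the same grasp; the last joint's range is limited). The gripper opens to 85 mm and grips with 20 to 120 N. Pads are 22 mm wide; open, the fingers measure 114 mm over their backs; the gripper's body (76 mm by 85 mm) begins 54 mm behind the grasp point. The pads swing forward as they close: fully open they stand 13 mm farther back than shut.
Start: joints at [1.008, 0.181, 1.607, -0, 1.354, -0.206], TCP at [0.201, 0.539, 0.231] pointing down, gripper open.
Joint ranges: [-2.99, 2.99], [-0.89, 2.07], [0.3, 2.58], [-1.14, 4.28], [0, 2.63], [-3.12, 3.12]. Speed limits (rad/s): [2.57, 2.57, 3.01, 3.14, 3.14, 3.14].

### API

Orientations are given as a unit quaternion [w, x, y, z].
In Python, from bench import ctrl gives the robot as it stands.
- The arm moves only by the shell command python3 -m creep 'ROWS'. ROWS is text: rows parted by semicolons, each of 7 numbers parted by spaces: the opening, from 0 (shut) to 1 (fully open), then the shift along the tool's x, y, z in cm, then the turn, a rotation vector about the tool's x, y, z in rad. In form: claw x y z ax ay az; .... A call has 1 to 10 rows; each row shifts and turns the pose as measured when the row begins, along the tool's axes as they then stand; what a row does not reach is not made up. A row lasts 1/8 s, in which the tool goes at most 62.5 mm and 10.7 degrees, less where a joint would pass 70% of its speed; a pose out of reach is approached as far as the arm can. A call with a gripper value outside its range is refused whole. The fingers move at their own pace and stop on an object; the grip force is fixed at half the most. Time passes only in rows, so rows that do not move let the fingers close. It gives the time, the measured TCP pose, the force and the opening at its end, in the units of the state.
- ctrl.get_obs(): the state, without advancing time (a new reading comes with each control period).
- ctrl.camera(name): name is "scene" or "side" or "wrist"; returns (picture, depth): 400x640x3 uint8, blue, green, red; 400x640 float32, m along the optical axis (not along the pixel's ray), 0 where there is no reading.
- ctrl.calibration(name): a dict with "mtx" (3x3 intrinsics, pixels), "distortion" ([k1, k2, p1, p2, k3] as OpenCV has them; the pictures are not rectified), "R" (3x3) and "t" (3): a world point X has camera coordinates R X + t; the wrist camera has in their place "tool_from_camera" (4x4, takes a point from camera to tool coordinates, whose origin is the TCP and whose axes are the tool frame's). Camera axes: x right, y down, z forward; pixel columns grow to the right and rows downward; lengths in m; the calibration is good to about 2 mm. A picture is of the moment at which its call begins: read the wrist's pose just before it. calibration takes no time and is no camera call.
- ctrl.hand_in(): hands the job in, once; it reports no verdict.
Trained networks look in the newest picture that a camera, given by its name, has taken for a name from the list of things; names that differ only in an ending like _2 or _b are one class to them, and where a whole thing is asked for, a point or a joint stands for the part that bears it (a point fixed in the world has none). Each returns a list of dicts, best first, with "confidence" (0 to 1); they miss things now and then, are a little off and sometimes report something else, mostly with a low value. They report only what shows in the picture. A call takes as long as a camera call. They do not tell look-alikes from the thing itself.
- ctrl.find_in(query, camera): "rect" ([left, top, right, bottom] in pixels, round what is visible of it).
The state is a dict: "time_s": time; "q": joint angles; "dq": joint speeds; "joint_efforts": joint torques, N m; "eef_pos": TCP position; "eef_rot": TCP orientation; "wrist_force": force on the tool from outside, world axes, zero at the start; "torque": the same for the moment, N m; "opening": opening from 0.0 (shut) to 1.0 (fully open).
Only numpy, scipy, OpenCV 4.12 (cv2) and the standard library are available. Lean on these libraries where they do the work, as an engineer would, in place of code of your own. Each camera call takes 0.05 s, during which the arm holds its last target.

### The job

Pick up the orange T-handled driver, hold it upright over the brass wing screw and lower its slot squarely over the wings until the driver's foot sits on the brass flange; only then turn the screw clockwise by about a quarter turn to start it. Let go and leave the driver standing upright on the brass screw; the black screw on the other block is already tight.

Things in the scene. Friction and masses are not known exactly. Their poses are not given: they have to be found in the camera images.
- driver_handle (a point): centre of the driver's orange handle bar, 70 mm long (along x), 20 mm wide (y), 22 mm high; grasp it across its width from above. The loose driver (0.25 kg, 98 mm tall) stands on its foot on the worktop at the start; this point is 87 mm above the foot's underside. A 16 mm steel shaft joins the bar to the forked foot, whose top is 36 mm above its underside.
- driver: the driver; origin at the centre of the underside of its steel foot, z up its axis. The foot is 56 mm across, cut from below by a slot 24 mm wide and 26 mm deep that runs right through along x, parallel to the orange bar.
- screw_seat (a point): centre of the top of the brass screw's flange (52 mm dia.), on its axis, 81 mm above the worktop; turns with the screw. x along the wings: one upright blade on the flange, 44 mm long (x), 8 mm thick (y), 22 mm high; the slot has 8 mm to spare each side. The screw stands in a pine block on a fixed base. A second such block carries a black screw, 8 mm lower, that never turns.
- brass_screw (a joint): turn of the brass screw, rad: 0 at the start, grows clockwise seen from above, turns up to 3.0; stiff (0.06 N m friction), stays where it is left. The slot's play lets the driver turn about 0.38 rad from the aligned position before it takes the wings along.
There are look-alikes about, which are no part of the job. What is shaped like the driver but pink or turquoise is not meant.

How it is judged:
By the outcome, as a careful person would: the job done as asked, in the order asked, and still so for the second after the job is handed in, with the robot touching nothing.
It also fails if it takes over 45 s, if anything falls off the work surface, if the arm or the gripper's body presses on something with over 40 N, if the wrist force passes 120 N, or if a joint passes its speed limit or range.

## Working session

There is one attempt and no reset: what is moved stays moved. The work goes in short steps, Python scripts to look and compute and a shell command to move; the robot and the scene stay as the last step left them, time stands still between calls to the robot, and variables do not carry over. Pictures are saved under pics/ and viewed, and the job is handed in when it is done.

```bash
ls; mkdir -p pics
python3 - <<'E'
from bench import ctrl
import cv2
print(ctrl.get_obs(), ctrl.grip_depth)
for n in ("scene","side","wrist"):
    p,d=ctrl.camera(n); cv2.imwrite(f"pics/{n}0.png",p)
    import numpy as np; np.save(f"pics/{n}0d.npy",d)
    for q in ("driver","driver_handle","screw_seat","brass_screw"):
        try: print(n,q,ctrl.find_in(q,n))
        except Exception as e: print(n,q,e)
E
```

```text
pics
{'time_s': 0.0, 'q': array([ 1.00773340e+00,  1.81516759e-01,  1.60798104e+00, -1.11584194e-05,
        1.35376962e+00, -2.06316519e-01]), 'dq': array([-0.00157503,  0.00155529, -0.00130718, -0.00128797, -0.0009112 ,
        0.00010861]), 'joint_efforts': array([ 9.26496205e-05, -4.44890893e+01, -3.51326752e+01, -2.44264838e-04,
        9.47389053e-03,  7.31727425e-06]), 'eef_pos': array([0.20051345, 0.53834201, 0.23041082]), 'eef_rot': array([ 0.69566884,  0.12490995,  0.69610611, -0.12601053]), 'wrist_force': array([ 0.18710564, -0.0309928 , -0.78106114]), 'torque': array([-0.04078472, -0.01097123,  0.03178382]), 'opening': 1.0042005747989784} 0.0187
scene driver [{'rect': [263.5, 186.8, 296.0, 239.9], 'confidence': 0.94}, {'rect': [286.7, 164.2, 310.3, 208.8], 'confidence': 0.79}, {'rect': [286.7, 209.0, 327.3, 268.1], 'confidence': 0.63}]
scene driver_handle [{'rect': [291.3, 206.5, 326.3, 267.2], 'confidence': 0.8}, {'rect': [285.3, 163.6, 311.6, 211.3], 'confidence': 0.76}, {'rect': [264.7, 191.6, 299.6, 241.2], 'confidence': 0.6}]
scene screw_seat [{'rect': [359.1, 201.7, 389.9, 229.8], 'confidence': 0.76}]
scene brass_screw [{'rect': [360.1, 202.4, 388.5, 224.5], 'confidence': 0.67}]
side driver [{'rect': [275.8, 165.5, 299.0, 214.0], 'confidence': 0.65}, {'rect': [254.3, 210.4, 295.5, 265.4], 'confidence': 0.58}, {'rect': [241.6, 185.4, 276.3, 242.2], 'confidence': 0.57}]
side driver_handle [{'rect': [240.3, 187.7, 275.4, 237.6], 'confidence': 0.75}, {'rect': [255.9, 211.4, 297.9, 265.1], 'confidence': 0.73}, {'rect': [274.0, 166.3, 297.8, 214.9], 'confidence': 0.73}]
side screw_seat [{'rect': [331.9, 209.2, 358.2, 231.2], 'confidence': 0.61}]
side brass_screw [{'rect': [327.5, 213.0, 357.5, 234.7], 'confidence': 0.69}]
wrist driver []
wrist driver_handle []
wrist screw_seat []
wrist brass_screw []
```

View pics/scene0.png

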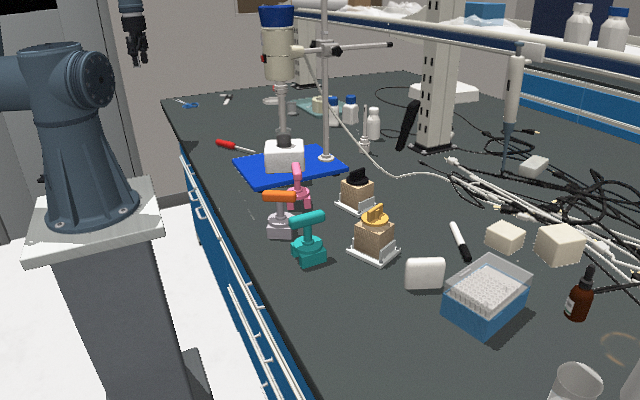

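View pics/side0.png

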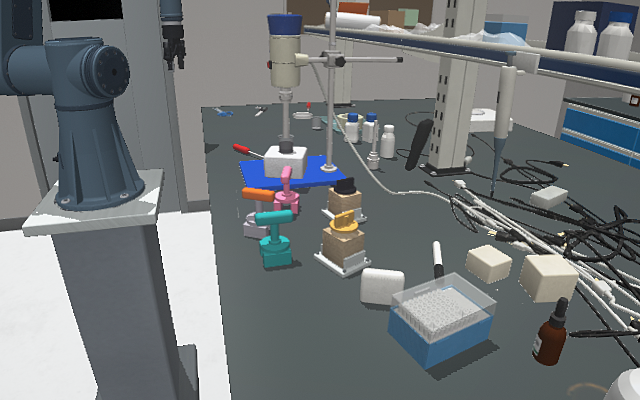

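View pics/wrist0.png

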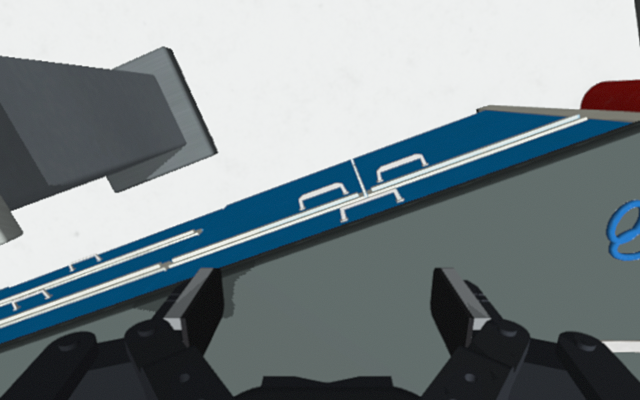

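The scene picture shows the orange driver's bar at about (279,197). The pink one is behind it at (297,185) and the turquoise one in front at (308,235). The brass screw is at (375,216) and the black one at (357,178). Next I'll locate them in 3D.

```bash
cat > h.py <<'E'
import numpy as np, cv2
from scipy.spatial.transform import Rotation as Ro
from bench import ctrl
def pts(name,d,obs=None):
    c=ctrl.calibration(name); K=np.array(c["mtx"]); D=np.array(c["distortion"])
    v,u=np.mgrid[0:400,0:640]
    n=cv2.undistortPoints(np.stack([u,v],-1).reshape(-1,1,2).astype(float),K,D).reshape(400,640,2)
    X=np.dstack([n*d[...,None],d])
    if name!="wrist":
        return (X-np.array(c["t"]).ravel())@np.array(c["R"])
    T=np.array(c["tool_from_camera"]); X=X@T[:3,:3].T+T[:3,3]
    w=obs["eef_rot"]; R=Ro.from_quat([w[1],w[2],w[3],w[0]]).as_matrix()
    return X@R.T+obs["eef_pos"]
def pca(P):
    xy=P[:,:2]; c,s,a=cv2.minAreaRect(xy.astype(np.float32)*1000)
    return np.array(c)/1000,np.array(s),a
E
python3 - <<'E'
from h import *
for n in ("scene","side"):
    p=cv2.imread(f"pics/{n}0.png"); d=np.load(f"pics/{n}0d.npy"); X=pts(n,d)
    hsv=cv2.cvtColor(p,cv2.COLOR_BGR2HSV)
    H,S,V=[hsv[...,i].astype(int) for i in range(3)]
    box=np.zeros((400,640),bool); box[155:280,235:400]=1
    for nm,m in dict(orange=(H>5)&(H<16)&(S>180)&(V>120),brass=(H>17)&(H<28)&(S>130)&(V>120),turq=(H>80)&(H<95)&(S>120),pink=(H>155)&(S>70),black=(V<35)).items():
        m=m&box&(d>0)
        P=X[m]; 
        if len(P)<10: print(nm,len(P)); continue
        v,u=np.nonzero(m)
        print(n,nm,len(P),'px',u.min(),v.min(),u.max(),v.max(),'med',np.median(P,0).round(3),'lo',np.percentile(P,3,axis=0).round(3),'hi',np.percentile(P,97,axis=0).round(3),np.percentile(d[m],[5,95]).round(2))
        if nm in("orange","brass"):
            zt=np.percentile(P[:,2],97)
            T=P[P[:,2]>(zt-.006 if nm=="orange" else .088)]
            print('  top',len(T),T.mean(0).round(4),pca(T))
    cv2.imwrite(f"pics/{n}_crop.png",cv2.resize(p[150:280,230:410],None,fx=4,fy=4,interpolation=cv2.INTER_CUBIC))
E
```

```text
scene orange 275 px 262 190 295 201 med [ 0.374 -0.317  0.091] lo [ 0.347 -0.332  0.081] hi [ 0.401 -0.299  0.099] [0.83 0.84]
  top 101 [ 0.3748 -0.3144  0.0963] (array([ 0.37533292, -0.3119679 ]), array([17.1013031 , 65.97826385]), 56.86113357543945)
scene brass 269 px 361 203 387 226 med [ 0.502 -0.469  0.087] lo [ 0.486 -0.486  0.078] hi [ 0.527 -0.449  0.104] [0.75 0.78]
  top 128 [ 0.5044 -0.4667  0.0978] (array([ 0.50853967, -0.46488312]), array([44.39547348, 10.37518597]), 21.849401473999023)
scene turq 1429 px 289 209 326 268 med [ 0.384 -0.428  0.037] lo [ 0.359 -0.448  0.005] hi [ 0.415 -0.401  0.099] [0.74 0.8 ]
scene pink 521 px 287 162 364 210 med [ 0.455 -0.228  0.038] lo [ 0.426 -0.245  0.004] hi [ 0.48  -0.186  0.099] [0.92 0.98]
scene black 220 px 235 168 367 275 med [ 0.569 -0.291  0.078] lo [ 0.28  -0.311 -0.037] hi [ 0.599 -0.112  0.095] [0.92 0.96]
side orange 137 px 242 188 273 195 med [ 0.377 -0.313  0.096] lo [ 0.35  -0.33   0.092] hi [ 0.403 -0.296  0.098] [0.82 0.84]
  top 135 [ 0.3765 -0.3126  0.0956] (array([ 0.3762926 , -0.31041296]), array([15.2729969 , 67.01698303]), 58.921993255615234)
side brass 404 px 265 190 357 232 med [ 0.507 -0.468  0.081] lo [ 0.487 -0.486  0.077] hi [ 0.531 -0.448  0.102] [0.72 0.74]
  top 151 [ 0.506  -0.4632  0.0968] (array([ 0.44616873, -0.39750778]), array([ 40.22366333, 198.33996582]), 44.02013397216797)
side turq 1385 px 255 210 292 267 med [ 0.387 -0.428  0.035] lo [ 0.361 -0.448  0.003] hi [ 0.416 -0.402  0.097] [0.73 0.77]
side pink 596 px 247 166 298 213 med [ 0.454 -0.227  0.035] lo [ 0.426 -0.244  0.003] hi [ 0.479 -0.186  0.097] [0.91 0.97]
black 1
```

View pics/scene_crop.png

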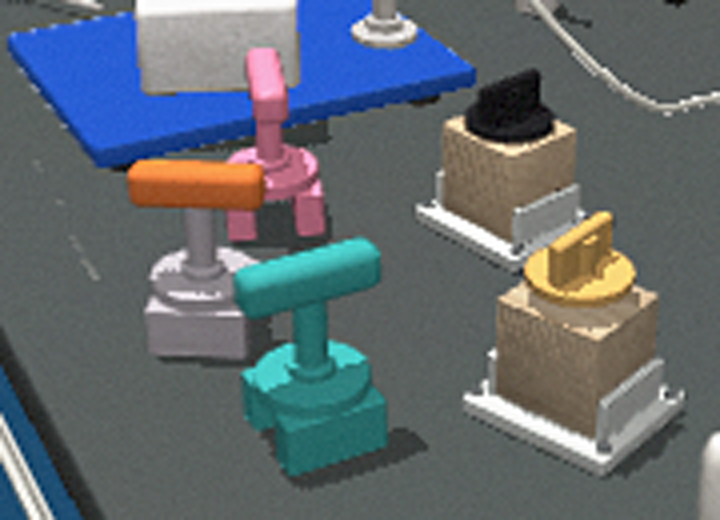

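View pics/side_crop.png

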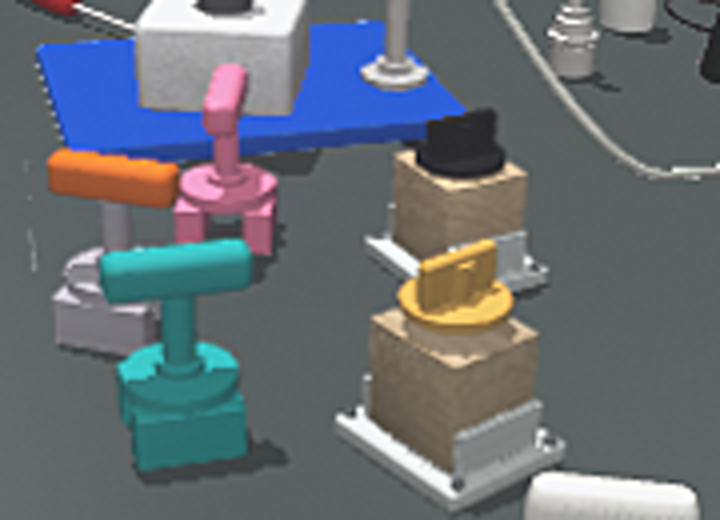

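```bash
cat >> h.py <<'E'
def mat(o):
    w=o["eef_rot"]; return Ro.from_quat([w[1],w[2],w[3],w[0]]).as_matrix()
E
python3 - <<'E'
from h import *
o=ctrl.get_obs(); print(mat(o).round(3)); print(ctrl.calibration("wrist"))
d=np.load("pics/scene0d.npy"); X=pts("scene",d)
for nm,(u,v) in dict(box=(284,155),boxtop=(284,140),motor=(278,50),motorbot=(278,75),matL=(240,168),matR=(345,163),matF=(253,185),rod=(326,100),clampend=(390,45),beam=(340,30),pillar=(437,100),pip=(512,90),red=(225,145), edge1=(185,160),edge2=(300,380)).items():
    print(nm,X[v,u].round(3))
# grid of heights from both views
G={}
for n in ("scene","side"):
    X=pts(n,np.load(f"pics/{n}0d.npy")); P=X[np.isfinite(X).all(-1)]
    d=np.load(f"pics/{n}0d.npy"); P=X[d>0]
    m=(P[:,0]>.15)&(P[:,0]<.8)&(P[:,1]>-.7)&(P[:,1]<.7)&(P[:,2]>.03)&(P[:,2]<.7); P=P[m]
    for p in P:
        k=(int(p[0]//.05),int(p[1]//.05)); G[k]=max(G.get(k,0),p[2])
for j in range(13,-15,-1):
    print(f"{j*.05:5.2f}",' '.join(f"{int(100*G[(i,j)]):3d}" if (i,j) in G else '  .' for i in range(3,16)))
E
```

```text
[[-0.     0.349  0.937]
 [ 0.     0.937 -0.349]
 [-1.     0.    -0.   ]]
{'mtx': array([[356.80448282,   0.        , 326.70515526],
       [  0.        , 356.80448282, 205.62481981],
       [  0.        ,   0.        ,   1.        ]]), 'distortion': array([-0.03079819,  0.        ,  0.        ,  0.        ,  0.        ]), 'tool_from_camera': array([[-5.17696766e-04, -2.91619821e-01,  9.56534167e-01,
        -1.42985346e-01],
       [ 9.99999862e-01, -6.56244243e-05,  5.21214327e-04,
        -9.47988570e-04],
       [-8.92244248e-05,  9.56534304e-01,  2.91619815e-01,
        -7.41635886e-02],
       [ 0.00000000e+00,  0.00000000e+00,  0.00000000e+00,
         1.00000000e+00]])}
box [ 0.472 -0.091  0.082]
boxtop [ 0.485 -0.062  0.111]
motor [ 0.476 -0.082  0.339]
motorbot [ 0.475 -0.076  0.28 ]
matL [0.378 0.003 0.029]
matR [ 0.674 -0.046  0.003]
matF [ 0.377 -0.114  0.029]
rod [ 0.609 -0.06   0.199]
clampend [ 0.788 -0.08   0.329]
beam [1.519 1.562 0.196]
pillar [ 0.953 -0.097  0.166]
pip [ 0.768 -0.508  0.302]
red [0.394 0.241 0.015]
edge1 [ 0.323  0.822 -0.234]
edge2 [ 0.324 -0.501 
[... 931 characters left out ...]
  33
-0.15   .   .   .   .   3   3   8   9  33  34  11   .   .
-0.20   .   .   .   .   .   3   9   .   .   .   7   4   .
-0.25   .   .   .   .   .  10   9   .   .   .   3   3   .
-0.30   .   .   .  10  10   3   .   7   9   7   .   .   .
-0.35   .   .   .   9  10   9   .   6   7   6   .   .   .
-0.40   .   .   .   .   3   3   .   .   .   .   .   .   .
-0.45   .   .   .   .  10  10   8   8   .   .   .   .   .
-0.50   .   .   .   .   .   .  10  10   .   .   .   .  38
-0.55   .   .   .   .   .   .   3   3   .   .   .   4  38
-0.60   .   .   .   .   .   .   5   6   6   .   .   4   4
-0.65   .   .   .   .   .   .   .   6   7   7   .   3   6
-0.70   .   .   .   .   .   .   .   7   7   7   .   .   6
```

```bash
cat >> h.py <<'E'
def yawy(R): return np.degrees(np.arctan2(R[1,1],R[0,1]))
def rows(path,claw,o=None,div=None):
    """path: list of (x,y,z,yaw_y deg) targets, one per row, tool vertical; prints suggested rows"""
    o=o or ctrl.get_obs(); p=np.array(o["eef_pos"]); R=mat(o)
    for t in path:
        Rt=down(t[3]); s=R.T@(np.array(t[:3])-p)*100; r=Ro.from_matrix(R.T@Rt).as_rotvec()
        print(claw,' '.join(f"{v:.1f}" for v in s),' '.join(f"{v:.3f}" for v in r)+';', 'WARN' if np.linalg.norm(s)>6.2 or np.linalg.norm(r)>.186 else '')
        p=np.array(t[:3]); R=Rt
def down(yaw):
    a=np.radians(yaw); x=np.array([0,0,-1.]); y=np.array([np.cos(a),np.sin(a),0]); return np.stack([x,y,np.cross(x,y)],1)
def st():
    o=ctrl.get_obs(); print(round(o["time_s"],3),o["eef_pos"].round(4),'yaw',yawy(mat(o)).round(2),'down',mat(o)[:,0].round(3),'F',o["wrist_force"].round(1),'T',o["torque"].round(2),'op',round(o["opening"],3),'q',o["q"].round(2)); return o
E
python3 - <<'E'
from h import *
N=20; t=np.linspace(0,1,N+1)[1:]
az=69.6+(-39.7-69.6)*t
r=np.interp(-az,[-69.6,-25,0,22,39.7],[.574,.36,.32,.33,.47])
z=.231+.02*np.minimum(1,t*3)
yaw=69.5-192.5*t
rows([(a*np.cos(b),a*np.sin(b),c,y) for a,b,c,y in zip(r,np.radians(az),z,yaw)],1)
E
```

```text
1 -0.3 -3.0 5.2 0.169 -0.000 -0.000; 
1 -0.3 -2.5 5.2 0.168 0.000 0.000; 
1 -0.3 -2.1 5.1 0.168 0.000 0.000; 
1 -0.3 -1.8 5.0 0.168 0.000 0.000; 
1 -0.3 -1.5 4.9 0.168 0.000 0.000; 
1 -0.3 -1.2 4.7 0.168 0.000 0.000; 
1 -0.2 -1.0 4.6 0.168 0.000 0.000; 
1 0.0 -0.7 4.4 0.168 0.000 0.000; 
1 0.0 0.7 3.5 0.168 0.000 0.000; 
1 0.0 1.2 3.2 0.168 0.000 0.000; 
1 0.0 1.4 3.1 0.168 0.000 0.000; 
1 0.0 1.5 2.9 0.168 0.000 0.000; 
1 0.0 1.9 2.5 0.168 0.000 0.000; 
1 0.0 2.6 1.7 0.168 0.000 0.000; 
1 0.0 2.7 1.5 0.168 0.000 0.000; 
1 0.0 2.8 1.4 0.168 0.000 0.000; 
1 0.0 3.4 0.3 0.168 0.000 0.000; 
1 0.0 4.8 -2.7 0.168 0.000 0.000; 
1 0.0 5.0 -2.9 0.168 0.000 0.000; 
1 0.0 5.2 -3.2 0.168 0.000 0.000;
```

```bash
python3 -m creep '1 -0.3 -3 5.2 0.168 0 0;1 -0.3 -2.5 5.2 0.168 0 0;1 -0.3 -2.1 5.1 0.168 0 0;1 -0.3 -1.8 5 0.168 0 0;1 -0.3 -1.5 4.9 0.168 0 0;1 -0.3 -1.2 4.7 0.168 0 0;1 -0.2 -1 4.6 0.168 0 0'
python3 - <<'E'
from h import *
o=st(); p=o["eef_pos"]; az0=np.degrees(np.arctan2(p[1],p[0])); r0=np.hypot(p[0],p[1]); print(az0,r0)
N=15; t=np.linspace(0,1,N+1)[1:]
az=az0+(-39.7-az0)*t
r=np.interp(-az,[-az0,-20,0,22,39.7],[r0,.36,.32,.33,.47])
y0=yawy(mat(o)); yaw=y0+(-123-y0)*t
rows([(a*np.cos(b),a*np.sin(b),.25,y) for a,b,y in zip(r,np.radians(az),yaw)],1)
E
```

```text
time_s: 1.62
eef_pos: [0.3337, 0.1938, 0.2524]
eef_rot: [0.502, 0.5, 0.501, -0.497]
wrist_force: [1.4, -0.1, 0.0]
opening: 0.999
1.625 [0.3337 0.1938 0.2524] yaw 0.4 down [ 0.004  0.001 -1.   ] F [ 1.4 -0.1  0. ] T [ 0.01 -0.04  0.01] op 0.999 q [ 0.22 -0.3   2.02  0.    1.42  0.21]
30.150763267559167 0.38587832968353375
1 0.2 0.4 3.3 0.144 -0.002 -0.004; 
1 0.0 0.5 3.2 0.144 0.000 0.000; 
1 0.0 0.8 2.9 0.144 0.000 0.000; 
1 0.0 1.0 2.8 0.144 0.000 0.000; 
1 0.0 1.1 2.7 0.144 0.000 0.000; 
1 0.0 1.2 2.5 0.144 0.000 0.000; 
1 0.0 1.8 2.0 0.144 0.000 0.000; 
1 0.0 2.2 1.4 0.144 0.000 0.000; 
1 0.0 2.3 1.3 0.144 0.000 0.000; 
1 0.0 2.4 1.2 0.144 0.000 0.000; 
1 0.0 2.5 1.0 0.144 0.000 0.000; 
1 0.0 3.8 -1.6 0.144 0.000 0.000; 
1 0.0 4.1 -2.4 0.144 0.000 0.000; 
1 0.0 4.3 -2.6 0.144 0.000 0.000; 
1 0.0 4.4 -2.8 0.144 0.000 0.000;
```

```bash
python3 -m creep '1 0.2 0.4 3.3 0.144 0 0;1 0 0.5 3.2 0.144 0 0;1 0 0.8 2.9 0.144 0 0;1 0 1 2.8 0.144 0 0;1 0 1.1 2.7 0.144 0 0;1 0 1.2 2.5 0.144 0 0;1 0 1.8 2 0.144 0 0;1 0 2.2 1.4 0.144 0 0'
python3 - <<'E'
from h import *
o=st(); p=o["eef_pos"]; az0=np.degrees(np.arctan2(p[1],p[0])); r0=np.hypot(p[0],p[1]); print(az0,r0)
N=8; t=np.linspace(0,1,N+1)[1:]
az=az0+(-39.7-az0)*t
r=np.interp(-az,[-az0,22,39.7],[r0,.34,.47])
y0=yawy(mat(o)); yaw=y0+(-123-y0)*t
rows([(a*np.cos(b),a*np.sin(b),.25,y) for a,b,y in zip(r,np.radians(az),yaw)],1)
E
```

```text
time_s: 2.62
eef_pos: [0.315, -0.0478, 0.2521]
eef_rot: [0.136, 0.698, 0.134, -0.69]
wrist_force: [0.1, 0.0, -0.2]
opening: 1.001
2.625 [ 0.315  -0.0478  0.2521] yaw -68.0 down [ 0.012 -0.001 -1.   ] F [ 0.1  0.  -0.2] T [-0.    0.02 -0.02] op 1.001 q [-0.54 -0.51  2.16  0.01  1.48  0.65]
-8.632416313559228 0.3186211148046903
1 0.2 2.2 0.7 0.120 -0.012 -0.005; 
1 0.0 2.2 0.6 0.120 0.000 0.000; 
1 0.0 2.3 0.5 0.120 0.000 0.000; 
1 0.0 2.9 -0.8 0.120 0.000 0.000; 
1 0.0 3.4 -1.8 0.120 0.000 0.000; 
1 0.0 3.4 -1.9 0.120 0.000 0.000; 
1 0.0 3.5 -2.0 0.120 0.000 0.000; 
1 0.0 3.6 -2.2 0.120 0.000 0.000;
```

```bash
python3 -m creep '1 0.2 2.2 0.7 0.12 -0.012 -0.005;1 0 2.2 0.6 0.12 0 0;1 0 2.3 0.5 0.12 0 0;1 0 2.9 -0.8 0.12 0 0;1 0 3.4 -1.8 0.12 0 0;1 0 3.4 -1.9 0.12 0 0;1 0 3.5 -2 0.12 0 0;1 0 3 -2 0.12 0 0;1 0 0 0 0 0 0'
python3 - <<'E'
from h import *
o=st()
p,d=ctrl.camera("wrist"); cv2.imwrite("pics/w1.png",p); np.save("pics/w1d.npy",d); X=pts("wrist",d,o)
hsv=cv2.cvtColor(p,cv2.COLOR_BGR2HSV); H,S,V=[hsv[...,i].astype(int) for i in range(3)]
m=(H>5)&(H<16)&(S>180)&(V>100)&(d>0); P=X[m]; print(len(P))
zt=np.percentile(P[:,2],90); T=P[abs(P[:,2]-zt)<.004]; print(zt,T.mean(0).round(4),pca(T),P.min(0),P.max(0))
m=(H>17)&(H<28)&(S>130)&(V>100)&(d>0)&(X[...,2]>.05); P=X[m]; print(len(P)); 
if len(P)>20:
  print(np.median(P,0)); T=P[P[:,2]>.09]; print(T.mean(0),pca(T)); T=P[P[:,2]<.088]; print(T.mean(0),pca(T))
E
```

```text
time_s: 3.75
eef_pos: [0.3581, -0.3056, 0.2523]
eef_rot: [-0.213, 0.676, -0.214, -0.672]
wrist_force: [-0.2, 0.7, -0.7]
opening: 1.0
3.75 [ 0.3581 -0.3056  0.2523] yaw -125.13 down [ 0.004 -0.004 -1.   ] F [-0.2  0.7 -0.7] T [-0.01  0.04  0.01] op 1.0 q [-0.96 -0.08  1.84  0.    1.38  1.22]
999
0.09873493953054725 [ 0.3753 -0.309   0.0974] (array([ 0.37622705, -0.30786014]), array([18.37998772, 68.10328674]), 57.179813385009766) [ 0.34471248 -0.33211245  0.09121663] [ 0.40791213 -0.28378987  0.10076116]
545
[ 0.38116332 -0.30932147  0.09808543]
[ 0.38051692 -0.30825715  0.09806269] (array([ 0.37730597, -0.30653854]), array([12.60690498, 45.86722946]), 54.63529586791992)
[nan nan nan] (array([0., 0.]), array([0., 0.]), 0.0)<stdin>:9: RuntimeWarning: Mean of empty slice.
  ret = um.true_divide(
```

View pics/w1.png

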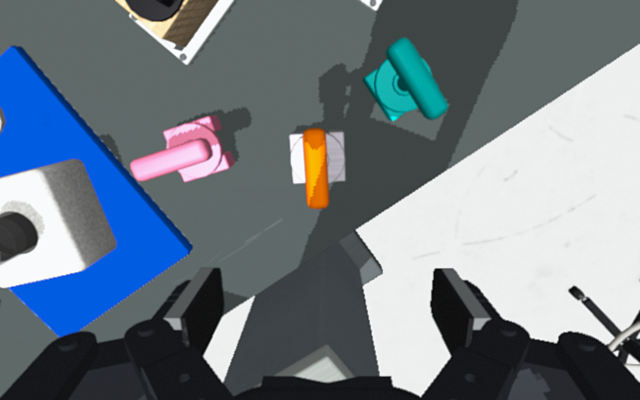

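The wrist picture shows the orange bar at about (316,168), running up and down between the two fingers. Pink is at (175,160), turquoise at (415,78), and the black screw block is at the top.

Run:
```python
from h import *
o=ctrl.get_obs(); p=cv2.imread("pics/w1.png"); d=np.load("pics/w1d.npy"); X=pts("wrist",d,o)
hsv=cv2.cvtColor(p,cv2.COLOR_BGR2HSV); H,S,V=[hsv[...,i].astype(int) for i in range(3)]
m=(H>5)&(H<28)&(S>150)&(V>100)&(d>0)&(X[...,2]>.085); m[:, :280]=0; P=X[m]
print(len(P),P.min(0),P.max(0)); c,s,a=pca(P); print(c,s,a, P.mean(0))
yaw=-123.0
c=np.array([c[0],c[1]])
p0=o["eef_pos"]
yaw=a-180 if s[0]<s[1] else a-90
print('yaw',yaw)
k=np.linspace(0,1,4)[1:]
rows([(p0[0]+(c[0]-p0[0])*t,p0[1]+(c[1]-p0[1])*t,p0[2]+(.135-p0[2])*t,yawy(mat(o))+(yaw-yawy(mat(o)))*t) for t in k],1)
```

```text
1714 [ 0.34458396 -0.33062078  0.08999794] [ 0.40830453 -0.28238796  0.10063717]
[ 0.37597375 -0.30653052] [19.53327942 70.05139923] 56.843780517578125 [ 0.37740151 -0.30733728  0.09719465]
yaw -123.15621948242188
1 3.9 -0.3 -0.5 -0.011 -0.005 -0.000; 
1 3.9 -0.3 -0.5 -0.011 0.000 0.000; 
1 3.9 -0.3 -0.5 -0.011 0.000 0.000;
```

```bash
python3 -m creep '1 3.9 -0.3 -0.5 -0.011 -0.005 0;1 3.9 -0.3 -0.5 -0.011 0 0;1 3.9 -0.3 -0.5 -0.011 0 0;1 0 0 0 0 0 0'
python3 - <<'E'
from h import *
o=st()
p,d=ctrl.camera("wrist"); cv2.imwrite("pics/w2.png",p); np.save("pics/w2d.npy",d); X=pts("wrist",d,o)
hsv=cv2.cvtColor(p,cv2.COLOR_BGR2HSV); H,S,V=[hsv[...,i].astype(int) for i in range(3)]
m=(H>5)&(H<28)&(S>150)&(V>60)&(d>0)&(X[...,2]>.085)&(X[...,0]<.42); P=X[m]
c,s,a=pca(P); print(len(P),c,s,a,P.min(0),P.max(0))
rows([(c[0],c[1],.11,a-180),(c[0],c[1],.068,a-180)],1)
E
```

```text
time_s: 4.3
eef_pos: [0.3766, -0.3022, 0.1343]
eef_rot: [-0.198, 0.679, -0.199, -0.678]
wrist_force: [-0.9, 0.2, 0.7]
opening: 0.999
4.3 [ 0.3766 -0.3022  0.1343] yaw -122.64 down [ 0.002 -0.002 -1.   ] F [-0.9  0.2  0.7] T [-0.04 -0.   -0.04] op 0.999 q [-0.92  0.09  1.92  0.    1.13  1.22]
4068 [ 0.37659821 -0.30850467] [19.32597733 68.92443085] 57.66267776489258 [ 0.344621  -0.3322637  0.0851138] [ 0.40840385 -0.28441366  0.10029326]
1 2.6 0.5 -0.2 -0.006 -0.006 -0.002; 
1 4.2 0.0 0.0 0.000 0.000 0.000;
```

View pics/w2.png

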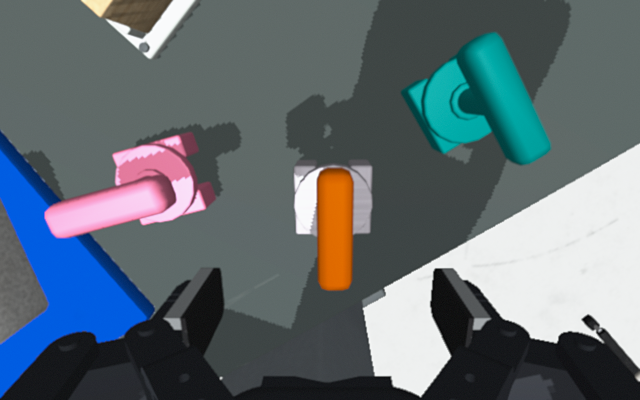

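```bash
python3 -m creep '1 2.6 0.5 -0.2 -0.003 -0.005 -0.002;1 4.1 0 0 0 0 0;1 0 0 0 0 0 0' && python3 -c "from h import *;st()"
```

```text
time_s: 4.72
eef_pos: [0.3799, -0.3121, 0.0757]
eef_rot: [-0.194, 0.683, -0.199, -0.676]
wrist_force: [0.0, 0.2, 0.1]
opening: 1.004
4.725 [ 0.3799 -0.3121  0.0757] yaw -122.32 down [ 0.008 -0.009 -1.   ] F [0.  0.2 0.1] T [-0.04  0.02 -0.03] op 1.004 q [-0.93  0.2   1.94  0.    0.99  1.2 ]
```

Run:
```python
from h import *
rows([(.3766,-.3085,.068,-122.5)],1)
```

```text
1 0.8 -0.1 0.5 0.003 -0.011 -0.004;
```

```bash
python3 -m creep '1 0.8 -0.1 0.5 0.003 -0.011 -0.004;1 0 0 0 0 0 0' && python3 -c "from h import *;st();rows([(.3766,-.3085,.068,-122.5)],0)"
```

```text
time_s: 4.97
eef_pos: [0.3779, -0.3106, 0.0717]
eef_rot: [-0.197, 0.681, -0.199, -0.677]
wrist_force: [0.5, -0.4, -1.0]
opening: 1.001
4.975 [ 0.3779 -0.3106  0.0717] yaw -122.47 down [ 0.004 -0.005 -1.   ] F [ 0.5 -0.4 -1. ] T [-0.    0.03 -0.09] op 1.001 q [-0.93  0.2   1.95  0.    0.99  1.21]
0 0.4 -0.1 0.2 0.001 -0.006 -0.002;
```

```bash
python3 -m creep '1 0.5 -0.1 0.3 0 -0.008 -0.003;0 0 0 0 0 0 0;0 0 0 0 0 0 0;0 0 0 0 0 0 0;0 0 0 0 0 0 0;0 0 0 0 0 0 0;0 0 0 0 0 0 0' && python3 -c "from h import *;st()"
```

```text
time_s: 5.85
eef_pos: [0.377, -0.3093, 0.0689]
eef_rot: [-0.197, 0.679, -0.198, -0.679]
wrist_force: [0.0, 0.0, 0.6]
opening: 0.218
5.85 [ 0.377  -0.3093  0.0689] yaw -122.45 down [ 0.001 -0.001 -1.   ] F [0.  0.  0.6] T [ 0.01  0.   -0.  ] op 0.218 q [-0.93  0.21  1.95  0.    0.99  1.21]
```

```bash
python3 -m creep '0 -1.5 0 0 0 0 0;0 -4 0 0 0 0 0;0 -4 0 0 0 0 0;0 -3.5 0 0 0 0 0;0 0 0 0 0 0 0'
python3 - <<'E'
from h import *
o=st()
for n in ("scene","side","wrist"):
    p,d=ctrl.camera(n); np.save(f"pics/{n}3d.npy",d)
    cv2.imwrite(f"pics/{n}3.png",p if n=="wrist" else cv2.resize(p[130:280,230:410],None,fx=4,fy=4))
    cv2.imwrite(f"pics/{n}3full.png",p)
E
```

```text
time_s: 6.48
eef_pos: [0.3758, -0.3082, 0.2044]
eef_rot: [0.198, -0.679, 0.197, 0.679]
wrist_force: [-0.3, 0.4, -3.4]
opening: 0.226
6.475 [ 0.3758 -0.3082  0.2044] yaw -122.46 down [-0.001  0.001 -1.   ] F [-0.3  0.4 -3.4] T [-0.02  0.    0.08] op 0.226 q [-0.93  0.01  1.85  0.    1.28  1.21]
```

View pics/scene3.png

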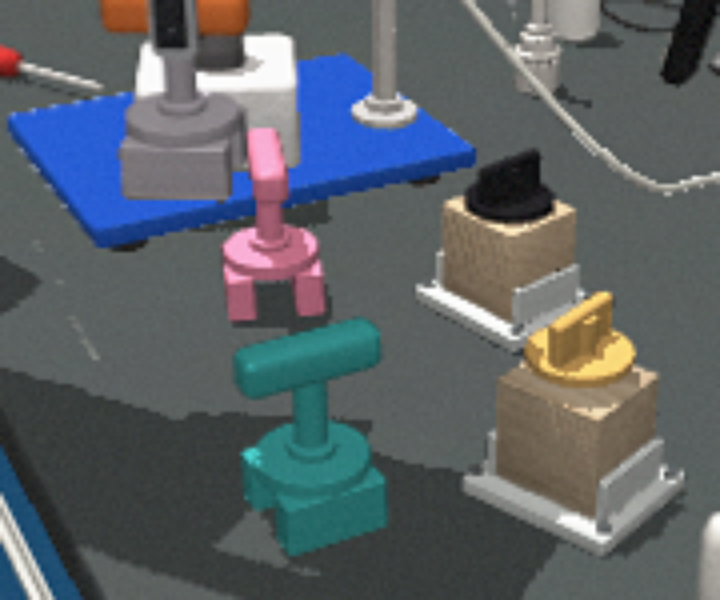

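View pics/wrist3.png

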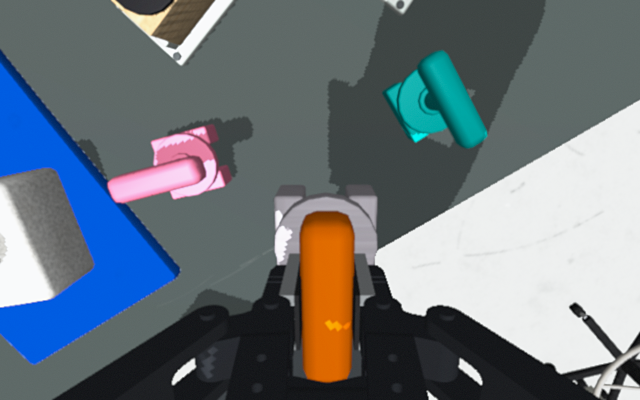

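Run:
```python
from h import *
o=ctrl.get_obs(); p0=o["eef_pos"]; y0=yawy(mat(o)); g=np.array([.405,-.508,.205])
d=np.load("pics/wrist3d.npy"); p=cv2.imread("pics/wrist3full.png"); X=pts("wrist",d,o)
hsv=cv2.cvtColor(p,cv2.COLOR_BGR2HSV); H,S,V=[hsv[...,i].astype(int) for i in range(3)]
m=(H>5)&(H<28)&(S>150)&(V>60)&(d>0); m[:, :290]=0; m[:200]=0; m[:,365:]=0
P=(X[m]-p0)@mat(o); print('tool frame bar',np.percentile(P,[1,50,99],axis=0).round(4))
m[:]=0; m[180:300,270:385]=1; m&=(S<40)&(d>0); P=(X[m]-p0)@mat(o); P=P[(P[:,0]>.02)&(P[:,0]<.09)]; print('foot',np.percentile(P,[1,50,99],axis=0).round(4))
N=7
rows([(*(p0+(g-p0)*t),y0+(-68-y0)*t) for t in np.linspace(0,1,N+1)[1:]],0)
```

```text
tool frame bar [[-0.0309 -0.0087 -0.0335]
 [-0.029   0.0009 -0.0065]
 [-0.0176  0.0104  0.0313]]
foot [[ 0.0309 -0.0273 -0.0259]
 [ 0.0329 -0.0016 -0.0173]
 [ 0.0639  0.0272  0.0108]]
0 -0.1 2.2 -1.9 -0.136 0.009 0.004; 
0 -0.1 2.4 -1.6 -0.136 0.000 0.000; 
0 -0.1 2.6 -1.3 -0.136 0.000 0.000; 
0 -0.1 2.8 -0.9 -0.136 0.000 0.000; 
0 -0.1 2.9 -0.5 -0.136 0.000 0.000; 
0 -0.1 2.9 -0.1 -0.136 0.000 0.000; 
0 -0.1 2.9 0.3 -0.136 0.000 0.000;
```

```bash
python3 -m creep '0 -0.1 2.2 -1.9 -0.136 0 0;0 -0.1 2.4 -1.6 -0.136 0 0;0 -0.1 2.6 -1.3 -0.136 0 0;0 0 2.8 -0.9 -0.136 0 0;0 0 2.9 -0.5 -0.136 0 0;0 0 2.9 -0.1 -0.136 0 0;0 0 2.9 0.3 -0.136 0 0;0 0 0 0 0 0 0'
python3 - <<'E'
from h import *
o=st()
p,d=ctrl.camera("wrist"); np.save("pics/w4d.npy",d); cv2.imwrite("pics/w4.png",p); X=pts("wrist",d,o)
hsv=cv2.cvtColor(p,cv2.COLOR_BGR2HSV); H,S,V=[hsv[...,i].astype(int) for i in range(3)]
m=(H>17)&(H<30)&(S>120)&(V>70)&(d>0)&(X[...,2]>.07)&(X[...,2]<.112)&(np.hypot(X[...,0]-.507,X[...,1]+.467)<.06)
P=X[m]; print(len(P),np.median(P,0))
W=P[P[:,2]>.094]; F=P[P[:,2]<.09]; print('wing',len(W),W.mean(0),pca(W)); print('flange',pca(F),np.median(F[:,2])); print('encl',cv2.minEnclosingCircle((F[:,:2]*1000).astype(np.float32)))
E
```

```text
time_s: 7.62
eef_pos: [0.4026, -0.5037, 0.1779]
eef_rot: [-0.132, -0.687, -0.161, 0.697]
wrist_force: [-0.2, 0.6, -2.6]
opening: 0.226
7.625 [ 0.4026 -0.5037  0.1779] yaw -66.11 down [-0.023  0.037 -0.999] F [-0.2  0.6 -2.6] T [-0.04 -0.01 -0.02] op 0.226 q [-1.08  0.41  1.43 -0.    1.35  0.08]
4879 [ 0.50598982 -0.46485864  0.08167319]
wing 1110 [ 0.50426821 -0.46292966  0.10223649] (array([ 0.50328729, -0.46351785]), array([33.26766205, 14.20238972]), 25.293272018432617)
flange (array([ 0.50369873, -0.46281259]), array([42.0188942 , 51.28614807]), 23.091312408447266) 0.08140573510400761
encl ((507.85028076171875, -461.05859375), 25.912263870239258)
```

View pics/w4.png

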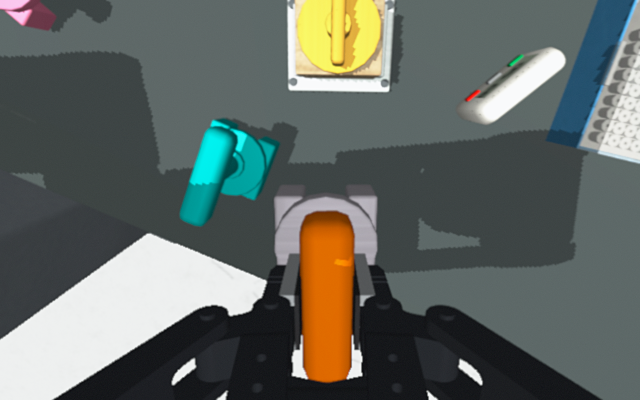

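Run:
```python
from h import *
rows([(.385,-.514,.21,-67)],0)
```

```text
0 -3.2 0.2 2.1 0.015 0.006 0.045;
```

```bash
python3 -m creep '0 -3.2 0.2 2.1 0.015 0.006 0.045;0 0 0 0 0 0 0'
cat > m.py <<'E'
from h import *
import sys
o=st()
p,d=ctrl.camera("wrist"); cv2.imwrite(f"pics/{sys.argv[1]}.png",p); X=pts("wrist",d,o)
hsv=cv2.cvtColor(p,cv2.COLOR_BGR2HSV); H,S,V=[hsv[...,i].astype(int) for i in range(3)]
m=(H>17)&(H<30)&(S>120)&(V>70)&(d>0)&(X[...,2]>.07)&(X[...,2]<.112)&(np.hypot(X[...,0]-.507,X[...,1]+.467)<.06)
P=X[m]; print(len(P),np.nonzero(m)[0].min())
W=P[P[:,2]>.098]; F=P[P[:,2]<.09]; print('wing',len(W),W.mean(0),pca(W)); print('flange',pca(F),np.median(F[:,2])); print('encl',cv2.minEnclosingCircle((F[:,:2]*1000).astype(np.float32)))
_,_,vt=np.linalg.svd(W[:,:2]-W[:,:2].mean(0)); print('wing svd deg',np.degrees(np.arctan2(*vt[0][::-1])))
E
python3 m.py w5
```

```text
time_s: 7.92
eef_pos: [0.384, -0.5109, 0.2062]
eef_rot: [-0.138, -0.693, -0.142, 0.693]
wrist_force: [1.1, 0.8, -1.5]
opening: 0.224
7.925 [ 0.384  -0.5109  0.2062] yaw -67.14 down [-0.002  0.006 -1.   ] F [ 1.1  0.8 -1.5] T [-0.01 -0.06 -0.01] op 0.224 q [-1.11  0.35  1.45  0.    1.35  0.06]
2777 0
wing 511 [ 0.49849666 -0.46516982  0.1024665 ] (array([ 0.49758084, -0.46513614]), array([21.22606277, 13.92295742]), 21.878280639648438)
flange (array([ 0.49800494, -0.46543774]), array([29.41469955, 49.81816483]), 22.713823318481445) 0.0813855446548123
encl ((506.8314208984375, -461.7298889160156), 25.18538475036621)
wing svd deg -156.8600087635678
```

View pics/w5.png

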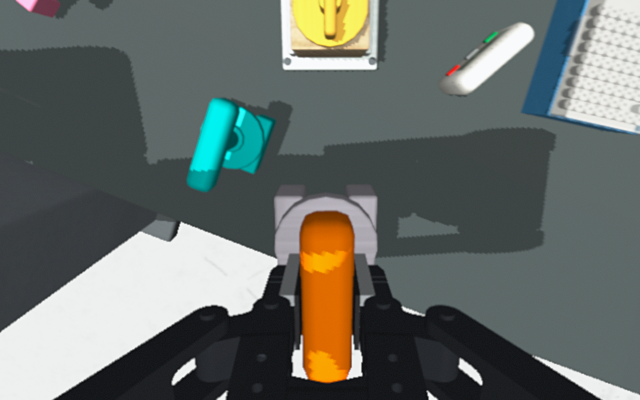

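The brass screw is cut off at the top edge, so I should move toward it.

Run:
```python
from h import *
o=ctrl.get_obs(); p0=o["eef_pos"]
rows([(.404,-.504,.21,-67),(.425,-.496,.21,-67)],0)
```

```text
0 -0.6 0.3 -2.0 -0.002 -0.001 0.011; 
0 0.0 0.1 -2.2 0.000 0.000 0.000;
```

```bash
python3 -m creep '0 -0.7 0.3 -2 0 0 0;0 -0.2 0.1 -2.2 0 0 0.006;0 0 0 0 0 0 0' && python3 m.py w6
```

```text
time_s: 8.35
eef_pos: [0.4283, -0.4918, 0.2097]
eef_rot: [-0.137, -0.693, -0.145, 0.693]
wrist_force: [0.2, -0.7, -1.9]
opening: 0.22
8.35 [ 0.4283 -0.4918  0.2097] yaw -67.02 down [-0.003  0.011 -1.   ] F [ 0.2 -0.7 -1.9] T [-0.04  0.    0.02] op 0.22 q [-1.04  0.37  1.41  0.    1.37  0.13]
3749 42
wing 935 [ 0.50870458 -0.46081707  0.10245039] (array([ 0.50852988, -0.46071057]), array([43.37765503, 14.17372227]), 23.80497169494629)
flange (array([ 0.50812033, -0.46130792]), array([50.67041397, 50.81204987]), 41.63838195800781) 0.0813308413313153
encl ((508.44866943359375, -461.046630859375), 25.844833374023438)
wing svd deg -156.91407022686533
```

View pics/w6.png

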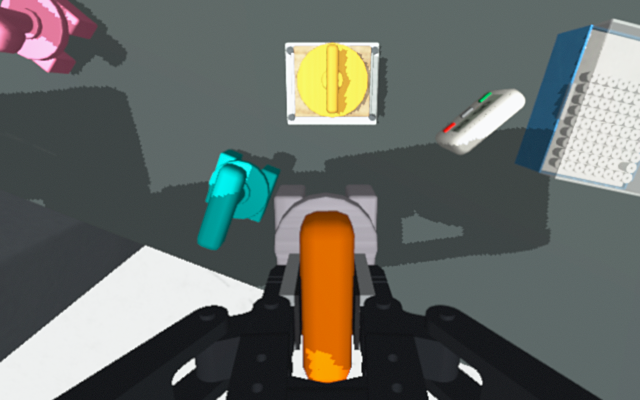

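The whole screw is in view at (333,80), with the wing upright in the picture. Its centre is (0.508, -0.461) and the wing lies at 23.1°, so the tool's yaw should be -66.9. I'll move over it next.

Run:
```python
from h import *
o=ctrl.get_obs(); p0=o["eef_pos"]; g=np.array([.508,-.461,.2])
rows([(*(p0+(g-p0)*t),-67) for t in np.linspace(0,1,4)[1:]],0)
```

```text
0 0.3 0.1 -2.9 -0.001 -0.001 0.011; 
0 0.3 0.1 -2.9 0.000 0.000 0.000; 
0 0.3 0.1 -2.9 0.000 0.000 0.000;
```

```bash
python3 -m creep '0 0 0.1 -2.9 0 0 0.011;0 0 0.1 -2.9 0 0 0;0 0 0.1 -2.7 0 0 0;0 0 0 0 0 0 0'
python3 - <<'E'
from h import *
o=st(); rows([(.508,-.461,.195,-66.9)],0)
E
```

```text
time_s: 8.9
eef_pos: [0.5093, -0.46, 0.2078]
eef_rot: [-0.14, -0.692, -0.142, 0.693]
wrist_force: [-0.4, 0.5, -2.8]
opening: 0.223
8.9 [ 0.5093 -0.46    0.2078] yaw -67.02 down [-0.002  0.002 -1.   ] F [-0.4  0.5 -2.8] T [-0.03 -0.   -0.01] op 0.223 q [-0.91  0.44  1.32 -0.    1.38  0.26]
0 1.3 0.0 0.2 -0.002 0.001 0.002;
```

```bash
python3 -m creep '0 1.5 0 0.2 0 0 0.002;0 1.3 0 0 0 0 0;0 0 0 0 0 0 0'
python3 - <<'E'
from h import *
o=st(); rows([(.508,-.461,.165,-66.9)],0)
for n in ("scene","side"):
    p,d=ctrl.camera(n); cv2.imwrite(f"pics/{n}7.png",cv2.resize(p[130:280,300:450],None,fx=4,fy=4))
E
```

```text
time_s: 9.28
eef_pos: [0.5049, -0.461, 0.176]
eef_rot: [-0.139, -0.692, -0.141, 0.694]
wrist_force: [-0.7, -0.0, -2.0]
opening: 0.225
9.275 [ 0.5049 -0.461   0.176 ] yaw -67.1 down [-0.004  0.002 -1.   ] F [-0.7 -0.  -2. ] T [-0.    0.01  0.03] op 0.225 q [-0.91  0.47  1.35 -0.    1.33  0.26]
0 1.1 0.1 -0.3 -0.003 0.003 0.003;
```

View pics/scene7.png

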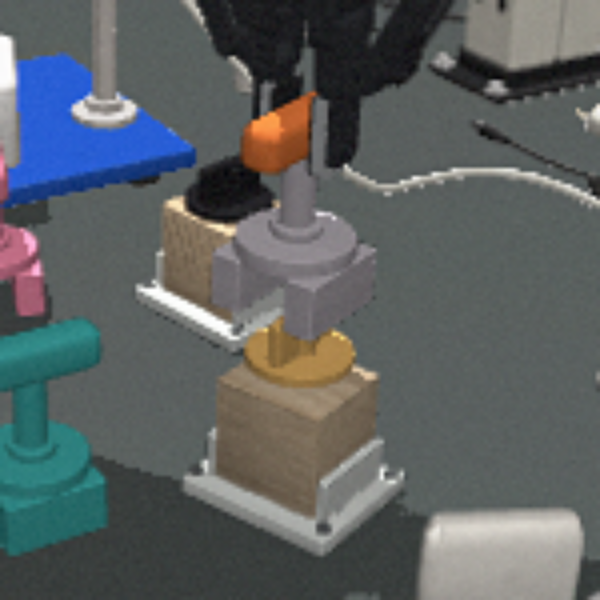

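View pics/side7.png

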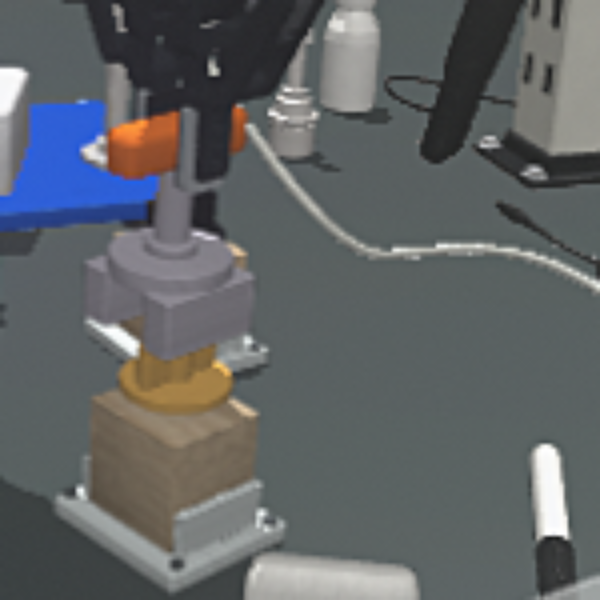

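The slot sits over the wings and lines up with them in both views, with the foot just above the wing tops. I'll lower it now.

```bash
python3 -m creep '0 0.9 0.1 -0.3 0 0.003 0.002;0 0.5 0 -0.1 0 0.002 0;0 0 0 0 0 0 0'
python3 - <<'E'
from h import *
o=st(); rows([(.508,-.461,.1495,-66.9)],0)
E
```

```text
time_s: 9.75
eef_pos: [0.51, -0.4619, 0.1638]
eef_rot: [0.141, 0.695, 0.139, -0.692]
wrist_force: [-0.5, 1.0, -2.2]
opening: 0.224
9.75 [ 0.51   -0.4619  0.1638] yaw -67.13 down [ 0.005 -0.001 -1.   ] F [-0.5  1.  -2.2] T [-0.04  0.02  0.  ] op 0.224 q [-0.91  0.48  1.36  0.    1.3   0.26]
0 1.4 -0.2 0.2 -0.004 -0.004 -0.003;
```

```bash
python3 -m creep '0 0.8 -0.1 0.2 0 -0.005 0;0 0.5 0 0 0 0 0;0 0 0 0 0 0 0'
python3 - <<'E'
from h import *
o=st(); rows([(.508,-.461,.1495,-66.9)],0)
E
```

```text
time_s: 10.12
eef_pos: [0.5077, -0.4617, 0.15]
eef_rot: [-0.141, -0.693, -0.139, 0.693]
wrist_force: [-0.0, 0.1, -2.4]
opening: 0.225
10.125 [ 0.5077 -0.4617  0.15  ] yaw -67.12 down [-0.    -0.004 -1.   ] F [-0.   0.1 -2.4] T [ 0.01 -0.04 -0.  ] op 0.225 q [-0.91  0.49  1.37 -0.    1.27  0.26]
0 0.0 -0.0 -0.1 -0.004 0.002 -0.003;
```

```bash
python3 -m creep '0 0.15 0 0 0 0 0;0 0.15 0 0 0 0 0' && python3 -m creep '0 0.15 0 0 0 0 0;0 0.15 0 0 0 0 0' && python3 -c "
from h import *
st()"
```

```text
time_s: 10.38
eef_pos: [0.508, -0.4619, 0.1497]
eef_rot: [-0.142, -0.693, -0.139, 0.693]
wrist_force: [-3.1, 4.3, 6.3]
opening: 0.224
time_s: 10.62
eef_pos: [0.508, -0.4619, 0.1497]
eef_rot: [-0.142, -0.693, -0.139, 0.693]
wrist_force: [-4.2, 3.6, 4.8]
opening: 0.223
10.625 [ 0.508  -0.4619  0.1497] yaw -67.09 down [ 0.    -0.005 -1.   ] F [-4.2  3.6  4.8] T [ 0.74  0.65 -0.02] op 0.223 q [-0.91  0.49  1.37 -0.    1.27  0.26]
```

Contact shows at TCP z 0.1497, which is where the seated height should be. I'll check in the pictures before turning.

Run:
```python
from h import *
ps=[]
for n in ("scene","side"):
    p,d=ctrl.camera(n); ps.append(cv2.resize(p[150:270,300:400],None,fx=4,fy=4))
cv2.imwrite("pics/seat8.png",np.hstack(ps))
```

```text
(no output)
```

View pics/seat8.png

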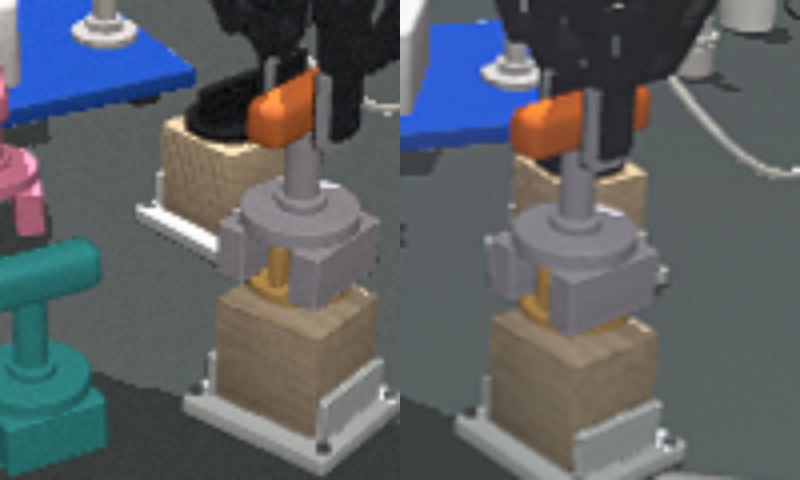

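Seated: the foot is on the brass flange with the wings inside the slot. Now I'll turn clockwise, which is + about tool x because that axis points down.

```bash
python3 -m creep '0 0 0 0 0.1 0 0;0 0 0 0 0.12 0 0;0 0 0 0 0.12 0 0;0 0 0 0 0.12 0 0' && python3 -c "
from h import *
st();rows([(.508,-.4615,.1495,yawy(mat(ctrl.get_obs()))-8)],0)"
```

```text
time_s: 11.22
eef_pos: [0.508, -0.4614, 0.15]
eef_rot: [-0.025, 0.707, -0.028, -0.706]
wrist_force: [-1.5, 3.5, -0.9]
opening: 0.228
11.225 [ 0.508  -0.4614  0.15  ] yaw -94.23 down [ 0.    -0.005 -1.   ] F [-1.5  3.5 -0.9] T [0.65 0.3  0.09] op 0.228 q [-0.91  0.49  1.37 -0.    1.27  0.74]
0 0.1 0.0 -0.0 0.140 -0.001 -0.004;
```

```bash
python3 -m creep '0 0.05 0 0 0.14 0 0;0 0.05 0 0 0.14 0 0;0 0 0 0 0.14 0 0;0 0 0 0 0.14 0 0' && python3 -c "
from h import *
st();rows([(.508,-.4615,.1495,yawy(mat(ctrl.get_obs()))-8)],0)"
```

```text
time_s: 11.72
eef_pos: [0.5078, -0.4607, 0.1498]
eef_rot: [-0.225, 0.67, -0.228, -0.67]
wrist_force: [-0.4, 0.8, -1.4]
opening: 0.221
11.725 [ 0.5078 -0.4607  0.1498] yaw -127.33 down [-0.001 -0.004 -1.   ] F [-0.4  0.8 -1.4] T [0.11 0.24 0.01] op 0.221 q [-0.91  0.49  1.37 -0.    1.27  1.32]
0 0.0 0.1 -0.1 0.140 -0.002 -0.003;
```

```bash
python3 -m creep '0 0.05 0 0 0.15 0 0;0 0 0 0 0.15 0 0;0 0 0 0 0.15 0 0;0 0 0 0 0.15 0 0;0 0 0 0 0.15 0 0'
python3 - <<'E'
from h import *
o=st()
ps=[]
for n in ("scene","side"):
    p,d=ctrl.camera(n); ps.append(cv2.resize(p[150:270,300:400],None,fx=4,fy=4))
cv2.imwrite("pics/turn9.png",np.hstack(ps))
E
```

```text
time_s: 12.35
eef_pos: [0.5077, -0.4601, 0.1499]
eef_rot: [-0.461, 0.535, -0.464, -0.535]
wrist_force: [-0.5, 0.8, -1.2]
opening: 0.223
12.35 [ 0.5077 -0.4601  0.1499] yaw -171.7 down [-0.001 -0.003 -1.   ] F [-0.5  0.8 -1.2] T [0.2  0.09 0.06] op 0.223 q [-0.91  0.49  1.37 -0.    1.28  2.09]
```

View pics/turn9.png

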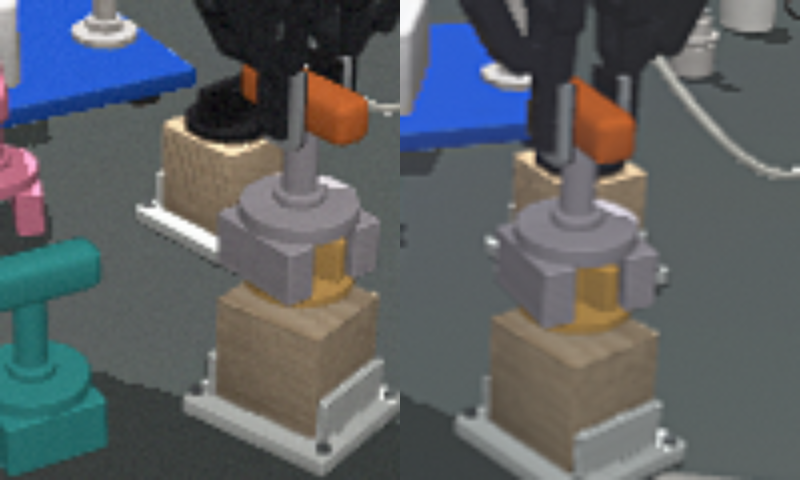

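```bash
python3 -m creep '0 0 0 0 0.1 0 0;0 0 0 0 0.03 0 0;0 0 0 0 0 0 0'
python3 - <<'E'
from h import *
o=st()
p,d=ctrl.camera("wrist"); cv2.imwrite("pics/w10.png",p)
E
```

```text
time_s: 12.82
eef_pos: [0.5077, -0.4601, 0.1498]
eef_rot: [-0.493, 0.507, -0.495, -0.506]
wrist_force: [-0.5, 0.8, -1.2]
opening: 0.221
12.825 [ 0.5077 -0.4601  0.1498] yaw -178.56 down [-0.001 -0.003 -1.   ] F [-0.5  0.8 -1.2] T [0.14 0.13 0.01] op 0.221 q [-0.91  0.49  1.37 -0.    1.28  2.21]
```

View pics/w10.png

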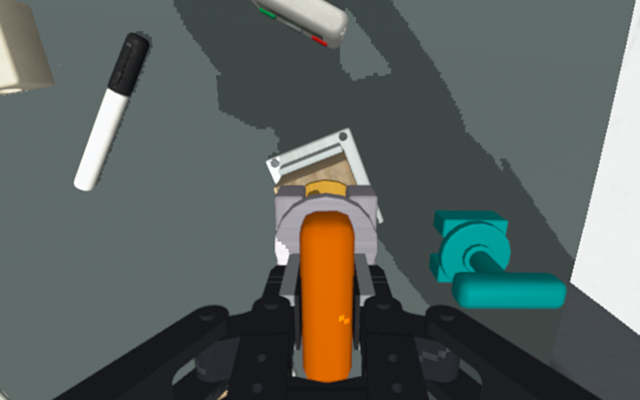

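```bash
python3 -m creep '0 0.06 0 0 0 0 0;0.4 0 0 0 0 0 0;0.6 0 0 0 0 0 0;0.8 0 0 0 0 0 0;0.8 0 0 0 0 0 0;0.8 0 0 0 0 0 0' && python3 -c "
from h import *
st()"
```

```text
time_s: 13.62
eef_pos: [0.5086, -0.4614, 0.1509]
eef_rot: [-0.492, 0.509, -0.494, -0.505]
wrist_force: [0.5, 0.6, -0.9]
opening: 0.8
13.625 [ 0.5086 -0.4614  0.1509] yaw -178.39 down [ 0.001 -0.006 -1.   ] F [ 0.5  0.6 -0.9] T [ 0.02  0.   -0.06] op 0.8 q [-0.91  0.49  1.37 -0.    1.27  2.21]
```

Released. I'll retreat straight up and then back toward the base.

```bash
python3 -m creep '0.8 -1 0 0 0 0 0;0.8 -3 0 0 0 0 0;0.8 -5 0 0 0 0 0;0.8 -5 0 0 0 0 0;0.8 0 0 0 0 0 0'
python3 - <<'E'
from h import *
o=st()
ps=[]
for n in ("scene","side","wrist"):
    p,d=ctrl.camera(n); X=pts(n,d,o)
    hsv=cv2.cvtColor(p,cv2.COLOR_BGR2HSV); H,S,V=[hsv[...,i].astype(int) for i in range(3)]
    m=(H>5)&(H<28)&(S>150)&(V>60)&(d>0)&(X[...,2]>.165)&(X[...,2]<.19)&(np.hypot(X[...,0]-.508,X[...,1]+.461)<.06); P=X[m]
    print(n,len(P)); 
    if len(P)>20: print(P.mean(0),pca(P),np.percentile(P[:,2],95))
    if n!="wrist": ps.append(cv2.resize(p[150:270,300:400],None,fx=4,fy=4))
    else: cv2.imwrite("pics/w11.png",p)
cv2.imwrite("pics/end11.png",np.hstack(ps))
E
```

```text
time_s: 14.25
eef_pos: [0.5084, -0.4605, 0.2976]
eef_rot: [-0.492, 0.509, -0.494, -0.505]
wrist_force: [0.1, -0.6, 0.3]
opening: 0.802
14.25 [ 0.5084 -0.4605  0.2976] yaw -178.39 down [ 0.002 -0.007 -1.   ] F [ 0.1 -0.6  0.3] T [-0.02 -0.04 -0.01] op 0.802 q [-0.91  0.38  1.23 -0.    1.53  2.21]
scene 354
[ 0.50381731 -0.46773575  0.1747347 ] (array([ 0.50712793, -0.46199637]), array([19.64665222, 70.22968292]), 2.901524543762207) 0.18010057570730992
side 272
[ 0.50562374 -0.46901829  0.17403351] (array([ 0.50812039, -0.46175021]), array([17.73574066, 66.20020294]), 1.079600214958191) 0.17867109659714223
wrist 2176
[ 0.51019688 -0.46435922  0.18406637] (array([ 0.51029584, -0.46181152]), array([19.24665642, 70.02201843]), 2.0988688468933105) 0.185969323124379
```

View pics/end11.png

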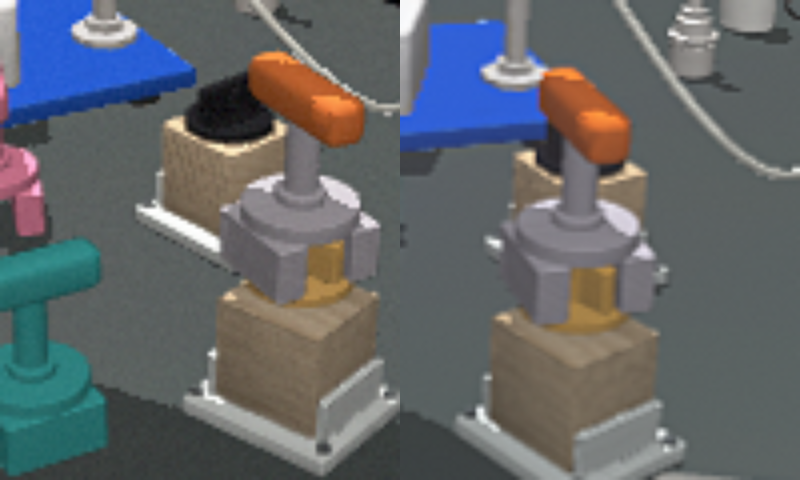

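View pics/w11.png

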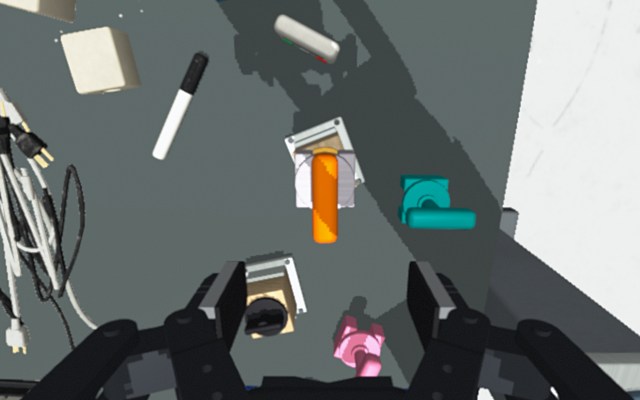

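```bash
python3 -c "
from bench import ctrl
print(ctrl.hand_in())"
```

```text
the job is handed in; nothing more can be done
None
```

I finished the job and handed it in at about 14.4 s on the robot's clock, well inside the 45 s limit; no verdict is reported.

- **What I did:** I picked up the orange driver and lowered its slot over the brass wings. I felt the foot land on the flange (about 8 N, at the height expected for a seated driver). Only then did I turn it 111° (1.94 rad) clockwise, let go and pulled straight up.
- **Last checks:** All three cameras show the driver standing upright and seated on the brass screw. Its bar is centred over the screw to about 1–2 mm and lies near -88°, which matches the tool's turn.
- **Screw turn is inferred:** Taking off the 0.38 rad of slot play gives about 1.56 rad at the screw. I did not measure the screw angle directly; in the pictures the wings have turned and rest against the slot wall.
- **Forces and other objects:** The wrist-force readings I took stayed under about 10 N. The pink and turquoise drivers and the black screw were not touched.
- **Disagreements:** The wrist camera put the bar top 6–7 mm higher (186 mm) than the two fixed cameras (179–180 mm, where 179 mm is expected). An early wrist reading of the wing was also off because the screw was cut by the picture edge, so I moved closer and measured again.

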